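# Put the board's test pad under the probe needle and lower the probe

### The arm

A 6-joint arm with a two-finger parallel gripper is mounted at the origin on the work surface. World frame = base frame: x ahead of the robot, y to its left, z up, the work surface at z = 0. Lengths are in m, angles in rad, forces in N, time in s.
With the tool pointing down it reaches from about 0.275 to 0.85 m from the base axis. Payload 19 kg.
Tool frame: the origin (TCP) lies on the centre line of the jaws, within the pads' length; the fingertips stand 22 mm ahead of it and the grasp point (between the pads) lies 3 mm ahead of it; z points along the fingers, y is the line along which they close (so a half turn about z gives the same grasp; the last joint's range is limited). The gripper opens to 85 mm and grips with 20 to 120 N. Pads are 22 mm wide; open, the fingers measure 114 mm over their backs; the gripper's body (76 mm by 85 mm) begins 54 mm behind the grasp point. The pads swing forward as they close: fully open they stand 13 mm farther back than shut.
Start: joints at [-0.134, 0.15, 1.437, -0, 1.554, -0.134], TCP at [0.575, -0, 0.253] pointing down, gripper open.
Joint ranges: [-2.8, 2.8], [-0.68, 2.1], [0.12, 2.68], [-1.39, 4.53], [0.16, 2.79], [-2.81, 2.81]. Speed limits (rad/s): [1.89, 1.89, 2.22, 3.01, 3.01, 3.01].

### API

Orientations are given as a unit quaternion [x, y, z, w].
In Python, from bench import ctrl, effector, kin, telemetry, cams, sign_off, spotter gives the robot as it stands. Calls block until the motion is done:
- ctrl.goto(position, orientation): joint-space move of the TCP to a pose.
- ctrl.servo_line(position, ori=None, rate=0.15, f_stop=None): straight line of the TCP; ori=None keeps the orientation; rate is the mean speed in m/s. With f_stop (N) it stops when the force on the tool has changed by that much, and returns True; else False.
- ctrl.set_joints(angles): joint-space move.
- effector.grip(opening, f_grip=None): finger opening in m; f_grip is the grip in N (None keeps the last); returns when the fingers have stopped.
- ctrl.dwell(seconds).
- kin.ik(position, orientation): joint angles nearest the present ones, or None.
- telemetry.read_state(): the state.
- cams.grab_frame(name): name is "scene" or "side" or "wrist"; returns a dict with "img" (420x560x3 uint8, blue, green, red), "mtx" (3x3 intrinsics, pixels), "dist_coeffs" ([k1, k2, p1, p2, k3] as OpenCV has them; the pictures are not rectified), "rvec" (rotation vector, rad) and "tvec" (3), from world to camera coordinates, as OpenCV has them. Camera axes: x right, y down, z forward; pixel columns grow to the right and rows downward; lengths in m; the calibration is good to about 2 mm. A picture is of the moment at which its call begins. There is no depth.
A pose or a line that the arm cannot do raises ctrl.MotionError and nothing moves.
- sign_off(): hands the job in; it is judged then, once.
Trained networks look in the newest picture that a camera, given by its name, has taken for a name from the list of things; names that differ only in an ending like _2 or _b are one class to them, and where a whole thing is asked for, a point or a joint stands for the part that bears it (a point fixed in the world has none). Each returns a list of dicts, best first, with "conf" (0 to 1); they miss things now and then, are a little off and sometimes report something else, mostly with a low value. They report only what shows in the picture. A call takes as long as a camera call. They do not tell look-alikes from the thing itself.
- spotter.outline_of(camera, thing): "region" (420x560 bool, what is visible of it) and "at" ([row, column] in pixels, amid what is visible of it).
The state is a dict: "t": time; "joint_positions": joint angles; "joint_velocities": joint speeds; "joint_efforts": joint torques, N m; "tcp_pos": TCP position; "eef_rot": TCP orientation; "wrist_force": force on the tool from outside, world axes, zero at the start; "ft_torque": the same for the moment, N m; "opening": finger opening in m; "gripper_force": force on a finger pad.
Only numpy, scipy, OpenCV 4.12 (cv2) and the standard library are available. Lean on these libraries where they do the work, as an engineer would, in place of code of your own. Each camera call takes 0.05 s, during which the arm holds its last target. There are 200 camera calls.

### The job

Slide the board carrier over the mat, without lifting it, until the round test pad of its board lies right under the needle of the probe stand, the carrier square to the stand with its tongue on the light-bar side. Only then push the black cap fully down so that the needle rests on the round pad, and leave it so; do not disturb the spool, the screwdriver or the multimeter.

Things in the scene. Friction and masses are not known exactly. Their poses are not given: they have to be found in the camera images.
- stand: Probe stand, fixed. Origin on the mat (world z 0.002) exactly below the needle; z up, x away from the light bar, y towards the column. Above the origin a grey head 50 x 56 mm, 135 to 185 mm over the mat, steel collar up to 197 mm; a 36 mm thick arm goes to a column (radius 15, 270 mm high) at x 20, y 180 mm, on a foot 120 (x) x 100 (y) x 14 mm.
- light_bar (a point): Centre of the aluminium light bar hung before the head: stand x -75 to -55, y -50 to 50 mm, 158 to 178 mm over the mat. It leaves an upright gripper no room over the tongue when the pad is under the needle: grip the tongue with the tool tilted 30 to 50 degrees, coming down from the bar's outer side (-x) in under it.
- ram (a joint): Sliding ram of the probe, in m downwards: 0 raised (start), 0.028 fully down on its stop. Pushing it down takes about 6 N, it stays where it is left. Fully down, the needle (sprung in the ram, at most 6 mm, 0.6 N per mm) presses on the board with about 2 N. Fully down means over 0.0255.
- cap_top (a point): Centre of the top of the ram's round black cap (36 mm across, 16 mm high), 249 mm over the mat when raised, straight above the needle. Push it down here with closed fingers.
- needle_tip (a point): Tip of the brass needle (3 mm thick, in a holder 9 mm thick), pointing down, 41 mm over the mat when raised, on the stand's vertical axis.
- carrier: Loose board carrier, 0.2 to 0.35 kg: grey slab 100 (x) x 90 (y) x 14 mm with a green circuit board 90 x 80 x 2 mm on top; board parts stand at most 9 mm over the board. A grey tongue 18 mm wide (y), 34 mm high from the underside, runs out of its -x side, from x -50 to x -92 mm, for gripping. Origin: centre of the slab's underside, z up.
- pad (a point): Centre of the round brass test pad (10 mm across, with a white ring 15 mm across; the other brass pads are small squares), on the top of the board: in the carrier's frame x -12, y 14, z 16 mm. It must end within 4 mm of the needle, seen from above.
- tongue (a point): Centre of the tongue: in the carrier's frame x -71, y 0, z 17 mm. Grip it across y (18 mm wide).
- spool: Bystander: aluminium wire spool standing upright, 54 mm across, 43 mm high; origin centre of underside.
- driver: Bystander: screwdriver lying on the mat, about 200 mm long along its x.
- meter: Bystander: red multimeter lying flat, 150 (x) x 75 (y) x 40 mm; origin centre of underside.
Mind the look-alikes: they are no part of the job. Leave any purple look-alike of the carrier alone.

How it is judged:
On the way, in this order (a step that is already met when the one before it is completed fails the run):
1. the round pad lies under the raised needle (within 4 mm), carrier flat and square to the stand (within 10 degrees), tongue on the light-bar side (horizontal distance between needle_tip and pad below 0.004 m and angle between the x axis of carrier and the x axis of stand, either way round below 0.175 rad and x of tongue in the frame of stand below -0.03 m and angle between carrier's own z axis and vertical below 0.05 rad and value of joint ram below 0.004 m), for 0.2 s.
2. the ram is pushed fully down with the pad still under the needle (horizontal distance between needle_tip and pad below 0.004 m and value of joint ram above 0.0255 m), for 0.2 s.
At the end, for the whole second after the job is handed in: The ram is fully down (over 25.5 mm of 28), the needle tip on the round pad within 4 mm of its centre seen from above (5 mm in all), the carrier flat, at rest, square to the stand within 10 degrees with its tongue on the light-bar side (all of step 2 and angle between the x axis of carrier and the x axis of stand, either way round below 0.175 rad and x of tongue in the frame of stand below -0.03 m and angle between carrier's own z axis and vertical below 0.05 rad and distance between needle_tip and pad below 0.005 m and linear speed of carrier below 0.01 m/s); the robot touches nothing.
It fails at once if the carrier is lifted more than 18 mm off the mat (height (world z) of carrier above 0.02 m).
It fails at once if the ram is lowered by more than 12 mm while the pad is over 10 mm from under the needle (value of joint ram above 0.012 m and horizontal distance between needle_tip and pad above 0.01 m).
It fails at once if the spool is moved more than 30 mm (distance of spool from where it was at the start of the episode above 0.03 m).
It fails at once if the screwdriver is moved more than 30 mm (distance of driver from where it was at the start of the episode above 0.03 m).
It fails at once if the multimeter is moved more than 30 mm (distance of meter from where it was at the start of the episode above 0.03 m).
It also fails if it takes over 46 s, if anything falls off the work surface, if the arm or the gripper's body presses on something with over 40 N, if the wrist force passes 120 N, or if a joint passes its speed limit or range.

## Working session

There is one attempt and no reset: what is moved stays moved. The work goes in short steps, each a Python script; the robot and the scene stay as the last script left them, time stands still between calls to the robot, and variables do not carry over. Pictures are saved under pics/ and viewed, at most 10 in all, crops included, and the job is handed in when it is done.

```bash
mkdir -p pics; ls; python3 - <<'E'
from bench import *
import cv2,numpy as np
ims=[]
for c in ["scene","side"]:
    f=cams.grab_frame(c); cv2.imwrite(f"pics/{c}0.png",f["img"]); 
    R=cv2.Rodrigues(f["rvec"])[0]; print(c,-R.T@f["tvec"].ravel() if hasattr(f["tvec"],'ravel') else -R.T@np.array(f["tvec"]),np.array(f["mtx"]).round(1).tolist(),f["dist_coeffs"])
    for n in ["carrier","stand","pad","ram","spool","driver","meter","cap_top","needle_tip","light_bar","tongue"]:
        try: print(n,[(round(d["conf"],2),np.round(d["at"]).tolist(),int(d["region"].sum())) for d in spotter.outline_of(c,n)])
        except Exception as e: print(n,e)
print(telemetry.read_state()["t"])
E
```

```text
pics
scene [ 1.09287467 -0.49758627  0.92026582] [[434.2, 0.0, 279.4], [0.0, 434.2, 210.4], [0.0, 0.0, 1.0]] [-0.02596614  0.          0.          0.          0.        ]
carrier [(0.85, [271.0, 283.0], 1525), (0.81, [244.0, 194.0], 1246), (0.73, [337.0, 257.0], 1908), (0.57, [186.0, 346.0], 337)]
stand [(0.86, [197.0, 374.0], 4464)]
pad [(0.96, [244.0, 194.0], 1261), (0.74, [338.0, 257.0], 1987), (0.71, [270.0, 280.0], 1503)]
ram [(0.75, [186.0, 347.0], 279)]
spool [(0.61, [293.0, 345.0], 547)]
driver []
meter [(0.7, [339.0, 161.0], 2366)]
cap_top [(0.85, [183.0, 346.0], 218)]
needle_tip []
light_bar [(0.63, [199.0, 376.0], 4478)]
tongue [(0.9, [245.0, 193.0], 1226), (0.63, [339.0, 260.0], 1896), (0.56, [272.0, 284.0], 1475)]
side [0.56629001 0.64040706 0.74658451] [[393.3, 0.0, 278.8], [0.0, 393.3, 206.9], [0.0, 0.0, 1.0]] [-0.10520601  0.          0.          0.          0.        ]
carrier [(0.9, [210.0, 238.0], 845), (0.61, [249.0, 288.0], 404), (0.61, [224.0, 351.0], 1025)]
stand [(0.78, [331.0, 238.0], 7276), (0.59, [246.0, 286.0], 548)]
pad [(0.87, [209.0, 237.0], 834), (0.57, [246.0, 286.0], 460)]
ram [(0.93, [227.0, 249.0], 389)]
spool [(0.84, [268.0, 210.0], 527)]
driver [(0.63, [384.0, 352.0], 852)]
meter [(0.9, [184.0, 285.0], 373)]
cap_top [(0.92, [229.0, 247.0], 415)]
needle_tip []
light_bar [(0.73, [330.0, 238.0], 7245), (0.22, [266.0, 210.0], 525), (0.21, [228.0, 248.0], 378)]
tongue [(0.98, [225.0, 354.0], 1084), (0.92, [211.0, 238.0], 898), (0.6, [245.0, 287.0], 452)]
1.2
```

```bash
python3 - <<'E'
import cv2
a=cv2.imread("pics/scene0.png")[130:400,100:500]; cv2.imwrite("pics/sceneL.png",cv2.resize(a,(800,540),interpolation=cv2.INTER_CUBIC))
a=cv2.imread("pics/side0.png")[130:415,150:450]; cv2.imwrite("pics/sideL.png",cv2.resize(a,(600,570),interpolation=cv2.INTER_CUBIC))
E
```

```text
(no output)
```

View pics/sceneL.png

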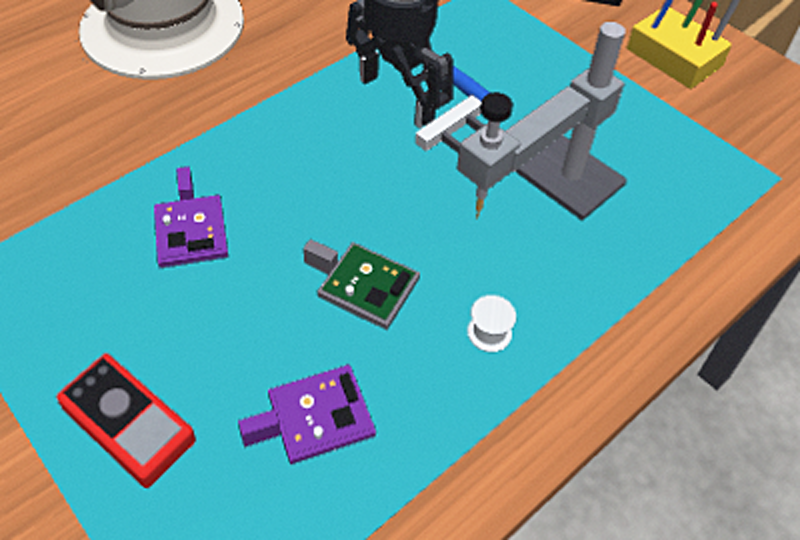

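View pics/sideL.png

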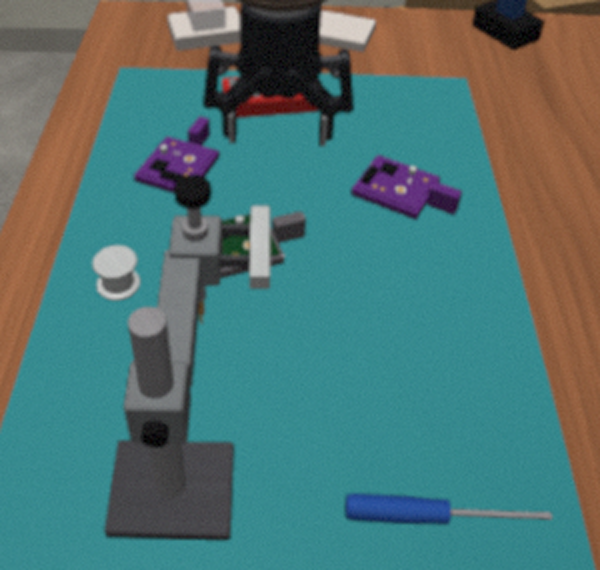

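The scene picture shows three candidates for the carrier: a green board on a grey slab at (283,271), and purple ones at (194,244) and (257,337). The green one with the grey tongue fits the description; the purple ones are decoys. The stand shows its cap at (348,180) and needle tip at about (339,237). I'll enlarge that area to confirm and get corner points.

```bash
cat > h.py <<'E'
from bench import *
import cv2,numpy as np
from scipy.optimize import least_squares
from scipy.spatial.transform import Rotation as Ro
def proj(f,P): return cv2.projectPoints(np.float64(P).reshape(-1,3),np.float64(f["rvec"]),np.float64(f["tvec"]),np.float64(f["mtx"]),np.float64(f["dist_coeffs"]))[0].reshape(-1,2)
def xf(q,P,z0=0.002):
    P=np.float64(P).reshape(-1,3); c,s=np.cos(q[2]),np.sin(q[2])
    return np.c_[q[0]+c*P[:,0]-s*P[:,1],q[1]+s*P[:,0]+c*P[:,1],P[:,2]+z0]
def back(f,px,z):
    u=cv2.undistortPoints(np.float64(px).reshape(-1,1,2),np.float64(f["mtx"]),np.float64(f["dist_coeffs"])).reshape(-1,2)
    R=cv2.Rodrigues(np.float64(f["rvec"]))[0]; C=-R.T@np.float64(f["tvec"]).ravel()
    d=np.c_[u,np.ones(len(u))]@R; return C+d*((z-C[2])/d[:,2])[:,None]
def fit(obs,q0):  # obs: list of (frame,modelpts,pixels)
    fun=lambda q:np.concatenate([(proj(f,xf(q,P))-px).ravel() for f,P,px in obs])
    r=least_squares(fun,q0,loss="soft_l1",x_scale=[.01,.01,.1]); return r.x,r.fun
E
python3 - <<'E'
from h import *
f=cams.grab_frame("scene"); s=cams.grab_frame("side")
O=lambda x,y,m=1:(0,0,0)
P=np.array([[0,0,249],[20,180,270],[80,130,14],[80,230,14],[0,0,41]])/1e3
px=[(348,180),(406,145),(392,238.5),(413,221),(339.5,238)]
P2=np.array([[0,0,249],[20,180,270],[-40,130,14],[80,130,14],[80,230,14],[-40,230,14]])/1e3
px2=[(246,224),(223.5,290),(267,352.5),(209,351.5),(203.5,396.5),(264.5,398)]
px2=[(246,224),(223.5,290),(267,351.5),(209,350.5),(203.5,396.5),(264.5,398)]
best=min((fit([(f,P,px),(s,P2,px2)],[.6,0,y]) for y in (-2.5,-1.5,-.5,.5,1.5,2.5)),key=lambda r:np.sum(r[1]**2))
print("stand",best[0],best[1].reshape(-1,2).round(1).tolist())
hsv=cv2.cvtColor(f["img"],cv2.COLOR_BGR2HSV)
m=cv2.inRange(hsv,(45,80,20),(80,255,160)); m[:230]=0;m[310:]=0;m[:,:240]=0;m[:,320:]=0
pts=cv2.findNonZero(m); print(len(pts)); h=cv2.convexHull(pts); 
for e in (3,4,5,6):
    ap=cv2.approxPolyDP(h,e,True).reshape(-1,2); print(ap.tolist(), back(f,ap,.018)[:,:2].round(3).tolist())
print("padworld",back(f,[(283,264)],.018), "tongue end",back(f,[(254,252)],.036))
c=cv2.resize(f["img"][228:308,245:325],(400,400),interpolation=cv2.INTER_CUBIC); d=cv2.resize(f["img"][165:245,305:385],(400,400),interpolation=cv2.INTER_CUBIC)
cv2.imwrite("pics/z.png",np.hstack([c,d]))
cv2.imwrite("pics/w0.png",cams.grab_frame("wrist")["img"])
w=cams.grab_frame("wrist");R=cv2.Rodrigues(np.float64(w["rvec"]))[0];print("wristcam",-R.T@np.float64(w["tvec"]).ravel(),R[2])
E
```

```text
stand [0.65360018 0.08360102 0.03275088] [[0.7, 0.4], [0.7, -0.9], [0.0, -1.0], [1.3, -1.8], [-1.1, 0.7], [0.6, -1.2], [0.1, 0.6], [0.1, -0.7], [-0.0, -1.1], [-1.9, -0.2], [0.7, 0.2]]
736
[[306, 266], [292, 289], [261, 274], [276, 253]] [[0.651, -0.027], [0.68, -0.099], [0.598, -0.129], [0.572, -0.059]]
[[306, 266], [292, 289], [261, 274], [276, 253]] [[0.651, -0.027], [0.68, -0.099], [0.598, -0.129], [0.572, -0.059]]
[[306, 266], [292, 289], [261, 274], [276, 253]] [[0.651, -0.027], [0.68, -0.099], [0.598, -0.129], [0.572, -0.059]]
[[306, 266], [292, 289], [261, 274], [276, 253]] [[0.651, -0.027], [0.68, -0.099], [0.598, -0.129], [0.572, -0.059]]
padworld [[ 0.60970061 -0.06747605  0.018     ]] tongue end [[ 0.54395121 -0.10885489  0.036     ]]
wristcam [0.57432524 0.06809771 0.37305231] [-4.55972656e-04 -2.72269938e-01 -9.62220803e-01]
```

View pics/z.png

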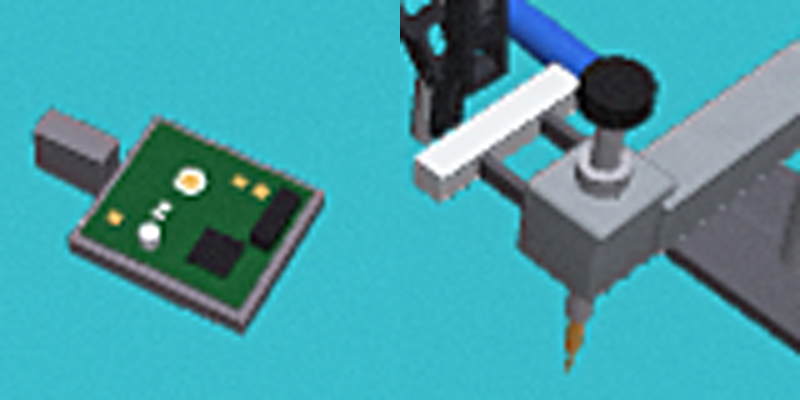

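The crop confirms it: green board on a grey slab, round pad with white ring at about (282.7,264), tongue to the left. Next I'll fit the carrier, find the bystanders and check reachability.

```bash
cat >> h.py <<'E'
def green(f,near=None):
    hsv=cv2.cvtColor(f["img"],cv2.COLOR_BGR2HSV); m=cv2.inRange(hsv,(45,80,20),(80,255,160))
    n,l,st,c=cv2.connectedComponentsWithStats(m); k=1+np.argmax(st[1:,4]); 
    return cv2.approxPolyDP(cv2.convexHull(cv2.findNonZero((l==k).astype(np.uint8))),.06*np.sqrt(st[k,4])*2,True).reshape(-1,2).astype(float)
def tool(yaw,tilt,flip=False): # z axis: down, leaning to +x of yaw; y across
    z=np.array([np.sin(tilt)*np.cos(yaw),np.sin(tilt)*np.sin(yaw),-np.cos(tilt)]); y=np.array([-np.sin(yaw),np.cos(yaw),0])*(-1 if flip else 1)
    return Ro.from_matrix(np.c_[np.cross(y,z),y,z]).as_quat(), z
E
python3 - <<'E'
from h import *
f=cams.grab_frame("scene")
print("tip",back(f,[(338.2,238.6)],.043),"cap",back(f,[(348,181)],.251),"pad",back(f,[(282.7,264)],.018),"spool top",back(f,[(345.5,286)],.045))
C=np.array([[45,40,16],[45,-40,16],[-45,-40,16],[-45,40,16],[-12,14,16],[-92,-9,34],[-92,9,34],[50,-50+5,14]])/1e3
px=[(306.5,266.3),(293,289.6),(260.5,274.5),(276.3,252.5),(282.7,264),(251.8,253.6),(255,249.6),(293.3,291.5)]
q,r=fit([(f,C,px)],[.625,-.078,.35]); print("carrier",q,r.reshape(-1,2).round(1).tolist())
s=telemetry.read_state(); print(s["t"],Ro.from_quat(s["eef_rot"]).as_matrix().round(2).tolist())
for tl in (35,40,45):
  for fl in (0,1):
    for qq in (q,[.666,.07,.033]):
        o,z=tool(qq[2],np.radians(tl),fl); g=xf(qq,[-.076,0,.028])[0]
        for d in (0,.12):
            j=kin.ik(g-d*z,o); print(tl,fl,d,None if j is None else np.round(j,2))
E
```

```text
tip [[0.65296335 0.08340755 0.043     ]] cap [[0.65395349 0.08096612 0.251     ]] pad [[ 0.6092158  -0.06806358  0.018     ]] spool top [[ 0.76711769 -0.00734029  0.045     ]]
carrier [ 0.6261801  -0.07719081  0.3663526 ] [[1.0, -0.3], [-0.3, 0.0], [0.2, -0.1], [0.2, -0.5], [0.1, 0.3], [-0.9, 0.2], [-0.4, -0.7], [0.2, 1.0]]
1.45 [[-0.0, 1.0, -0.0], [1.0, 0.0, 0.0], [0.0, -0.0, -1.0]]
35 0 0 None
35 0 0.12 None
35 0 0 [-0.04  0.13  2.09  0.13  0.31 -1.75]
35 0 0.12 [-0.05 -0.19  2.15  0.09  0.57 -1.71]
35 1 0 [-0.58  0.14  2.08  0.8   0.7   0.06]
35 1 0.12 [-0.73 -0.12  2.1   0.66  0.97  0.15]
35 1 0 [-0.04  0.13  2.09  0.13  0.31  1.39]
35 1 0.12 [-0.05 -0.19  2.15  0.09  0.57  1.43]
40 0 0 None
40 0 0.12 None
40 0 0 [-0.04  0.12  2.15  0.26  0.18 -1.88]
40 0 0.12 [-0.06 -0.23  2.23  0.14  0.44 -1.76]
40 1 0 [-0.62  0.14  2.12  0.98  0.7  -0.13]
40 1 0.12 [-0.8  -0.13  2.16  0.8   0.97 -0.01]
40 1 0 [-0.04  0.12  2.15  0.26  0.18  1.26]
40 1 0.12 [-0.06 -0.23  2.23  0.14  0.44  1.38]
45 0 0 None
45 0 0.12 None
45 0 0 None
45 0 0.12 [-0.07 -0.25  2.31  0.23  0.31 -1.86]
45 1 0 [-0.66  0.15  2.16  1.15  0.73 -0.32]
45 1 0.12 [-0.87 -0.13  2.21  0.93  0.99 -0.18]
45 1 0 None
45 1 0.12 [-0.07 -0.25  2.31  0.23  0.31  1.28]
```

```bash
python3 - <<'E'
from h import *
s=cams.grab_frame("side"); w=cams.grab_frame("wrist")
R=cv2.Rodrigues(np.float64(w["rvec"]))[0];c=-R.T@np.float64(w["tvec"]).ravel()
print(proj(s,c), proj(cams.grab_frame("scene"),c))
a=cv2.resize(s["img"][:210,200:400],(400,420)); cv2.imwrite("pics/g.png",np.hstack([a,cv2.resize(cams.grab_frame("scene")["img"][60:200,230:330],(300,420)) ]))
E
```

```text
[[289.71642653 165.51083823]] [[323.86680073 121.72142082]]
```

View pics/g.png

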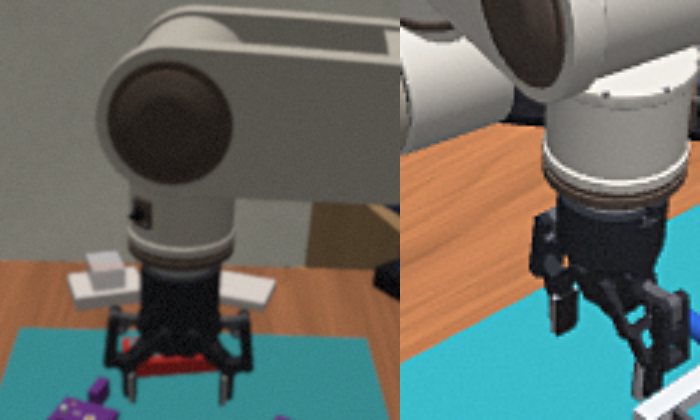

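The gripper shows no camera body, so the flipped tilted grasp (35°) is feasible. I'll move to pre-grasp and check with the wrist camera.

```bash
python3 - <<'E'
from h import *
q=np.array([.6262,-.0772,.366]); T=np.radians(35)
o,z=tool(q[2],T,1); g=xf(q,[-.076,0,.028])[0]
ctrl.goto(g-.12*z,o)
effector.grip(.05)
f=cams.grab_frame("wrist"); cv2.imwrite("pics/w1.png",f["img"]); ap=green(f); print(ap.tolist(),back(f,ap,.018)[:,:2].round(4).tolist())
C=np.array([[45,40,16],[45,-40,16],[-45,-40,16],[-45,40,16]])/1e3; print(proj(f,xf(q,C)).round(1).tolist(), proj(f,xf(q,[-.012,.014,.016])))
print(telemetry.read_state()["t"])
E
```

```text
[[326.0, 180.0], [234.0, 180.0], [239.0, 94.0], [322.0, 94.0]] [[0.5961, -0.1303], [0.5681, -0.0575], [0.651, -0.026], [0.679, -0.0991]]
[[238.1, 90.9], [322.5, 91.0], [327.2, 177.7], [233.2, 177.6]] [[264.41402311 143.59655266]]
3.075
```

View pics/w1.png

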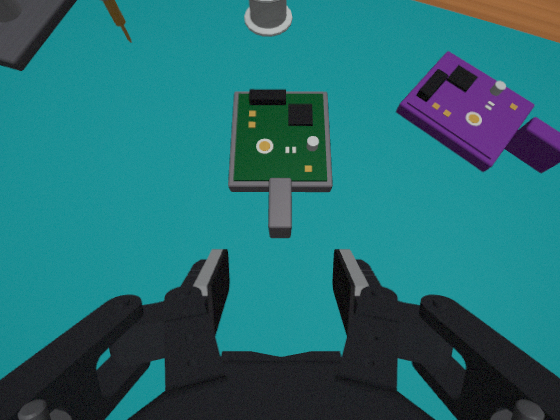

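The wrist view shows the carrier square ahead of the jaws (pad at (265,146), tongue (280,205)) and the needle tip at (131,41). It agrees with the scene fit to 2–3 mm, so I grasp.

```bash
python3 - <<'E'
from h import *
f=cams.grab_frame("wrist"); print("tip",back(f,[(131,41.5)],.043),"pad",back(f,[(265,146)],.018))
q=np.array([.6247,-.0778,.366]); T=np.radians(35)
o,z=tool(q[2],T,1); g=xf(q,[-.076,0,.028])[0]
print(ctrl.servo_line(g,o,rate=.08,f_stop=8))
s=telemetry.read_state(); print(s["tcp_pos"],g,s["t"])
effector.grip(0.0,40)
s=telemetry.read_state(); print(s["opening"],s["gripper_force"],s["wrist_force"],s["t"])
f=cams.grab_frame("wrist"); ap=green(f); print(ap.tolist(),back(f,ap,.018)[:,:2].mean(0).round(4))
m=spotter.outline_of("scene","spool")
E
```

```text
tip [[0.65276771 0.08005945 0.043     ]] pad [[ 0.60785518 -0.06992907  0.018     ]]
False
[ 0.55379269 -0.10519374  0.03041289] [ 0.55373376 -0.10499913  0.03      ] 4.7667
0.0175064111966578 39.77149844169617 [-3.7717807   0.18400648  6.68234861] 5.15
[[361.0, 222.0], [201.0, 223.0], [212.0, 77.0], [347.0, 76.0]] [ 0.6242 -0.0785]
```

```bash
cat > slide.py <<'E'
from h import *
T=np.radians(35)
def carry(q,t,rate=.06,n=1):
    """move the gripped carrier from pose q to t (planar), gripper height kept"""
    q,t=map(np.float64,(q,t)); s=telemetry.read_state(); p=np.array(s["tcp_pos"]); c,sn=np.cos(q[2]),np.sin(q[2])
    d=p[:2]-q[:2]; off=[c*d[0]+sn*d[1],-sn*d[0]+c*d[1],0]
    r0=Ro.from_quat(s["eef_rot"])
    for k in range(1,n+1):
        m=q+(t-q)*k/n; w=xf(m,off)[0]; w[2]=p[2]
        ctrl.servo_line(w,(Ro.from_euler("z",m[2]-q[2])*r0).as_quat(),rate=rate)
def look(tag):
    for n in ("scene","side","wrist"):
        f=cams.grab_frame(n); cv2.imwrite(f"pics/{n}{tag}.png",f["img"])
E
python3 - <<'E'
from slide import *
st=[.6528,.082,.033]; t=xf(st,[.012,-.014,0])[0]; t[2]=.033; print(t)
try: carry([.6243,-.078,.366],t,.08,2)
except ctrl.MotionError as e: print(e)
s=telemetry.read_state(); print(s["tcp_pos"],s["joint_positions"],s["opening"],s["wrist_force"],s["t"])
look("A")
a=cv2.imread("pics/sceneA.png")[180:280,290:390]; w=cv2.imread("pics/wristA.png")
cv2.imwrite("pics/A.png",np.hstack([cv2.resize(a,(400,400),interpolation=cv2.INTER_CUBIC),cv2.resize(w[:300,160:460],(400,400))]))
E
```

```text
[0.66525538 0.06840355 0.033     ]
[0.58981344 0.06572198 0.03034435] [-0.04024196  0.12516838  2.09480646  0.13603618  0.31426957  1.38118143] 0.017251324190010096 [0.39637753 2.26445243 1.1700905 ] 7.7333
```

View pics/A.png

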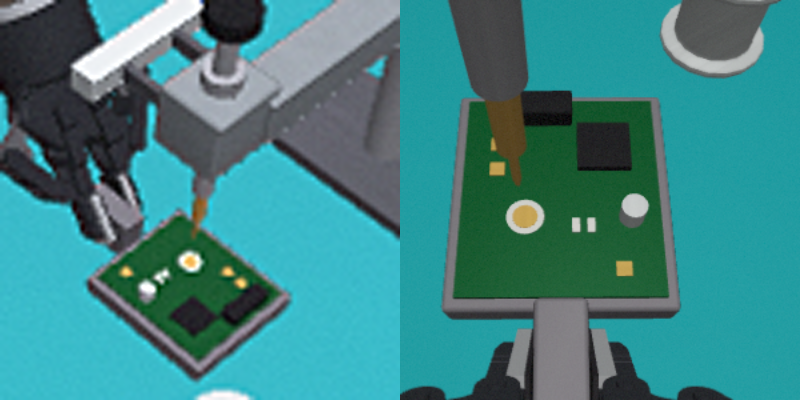

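Scene: pad at (336.9,245.1), tip at (338.4,239.6). Wrist: pad at (253.6,162), tip at (248,140). I'll turn both into relative offsets.

```bash
python3 - <<'E'
from h import *
def padpx(img,x,y,r):
    # white ring blob near guess: low-saturation bright or brass, filled via hull
    hsv=cv2.cvtColor(img,cv2.COLOR_BGR2HSV); m=((hsv[...,2]>120)&((hsv[...,1]<90)|(abs(hsv[...,0].astype(int)-20)<10))).astype(np.uint8)
    k=np.zeros_like(m); cv2.circle(k,(int(x),int(y)),r,1,-1); h=cv2.convexHull(cv2.findNonZero(m*k)); M=cv2.moments(h); print(h.reshape(-1,2).min(0),h.reshape(-1,2).max(0)); return M["m10"]/M["m00"],M["m01"]/M["m00"]
f=cams.grab_frame("scene"); p=padpx(f["img"],337,245,6); a,b=back(f,[p],.018)[0],back(f,[(338.4,239.6)],.043)[0]; print("scene",p,a,b,(b-a)[:2]*1e3)
f=cams.grab_frame("wrist"); p=padpx(f["img"],254,162,17); a,b=back(f,[p],.018)[0],back(f,[(247.7,140.5)],.043)[0]; print("wrist",p,a,b,(b-a)[:2]*1e3)
# needle axis in wrist: predicted columns
for x in (.650,.653,.656): print(proj(f,[[x,b[1],.043],[x,b[1],.063]]).round(1).tolist())
ap=green(f); w=back(f,ap,.018)[:,:2]; print(ap.tolist(),w.round(4).tolist())
# stand parts in wrist frame? 
big=cv2.resize(f["img"][110:180,215:285],(560,560),interpolation=cv2.INTER_CUBIC); cv2.imwrite("pics/B.png",big)
E
```

```text
[334 243] [340 247]
scene (337.034188034188, 244.90598290598288) [0.65358886 0.08234661 0.018     ] [0.65565109 0.08143472 0.043     ] [ 2.06222974 -0.91189577]
[239 150] [268 175]
wrist (253.42321116928446, 162.20069808027924) [0.65320549 0.0810583  0.018     ] [0.6511229  0.08150803 0.043     ] [-2.08259417  0.44973429]
[[247.5, 142.7], [242.6, 115.9]]
[[248.0, 136.9], [243.1, 109.4]]
[[248.4, 131.1], [243.7, 103.0]]
[[361.0, 222.0], [201.0, 223.0], [212.0, 77.0], [347.0, 76.0]] [[0.6223, 0.0264], [0.6193, 0.1047], [0.708, 0.1087], [0.7113, 0.0298]]
```

View pics/B.png

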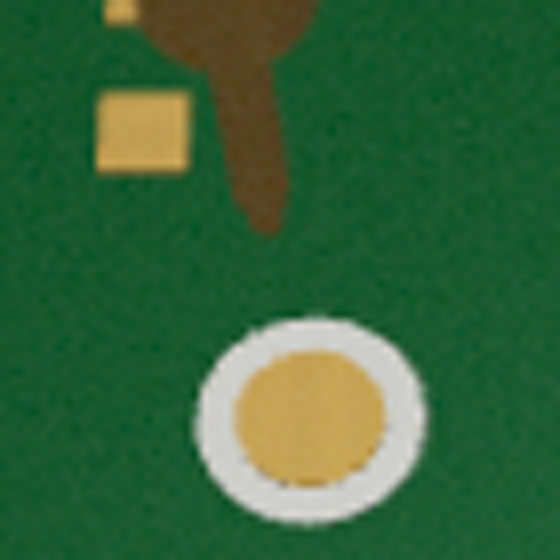

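Sharper tip in the wrist view at (247.7,138.9), which gives a pad–needle offset of about 1.2 mm. That is within tolerance, so I release and retract.

```bash
python3 - <<'E'
from slide import *
effector.grip(.05); ctrl.dwell(.3)
f=cams.grab_frame("wrist"); hs=cv2.imwrite("pics/C.png",f["img"])
ap=green(f); print("corners",back(f,ap,.018)[:,:2].mean(0).round(4))
o,z=tool(.033,T,1); p=np.array(telemetry.read_state()["tcp_pos"])
ctrl.servo_line(p-.12*z,rate=.12)
f=cams.grab_frame("wrist"); cv2.imwrite("pics/D.png",f["img"]); ap=green(f); print("corners",back(f,ap,.018)[:,:2].round(4).tolist())
p=np.array(telemetry.read_state()["tcp_pos"]); p[2]=.34; ctrl.servo_line(p,rate=.2)
effector.grip(0,40)
o2,_=tool(.033,0,1); ctrl.goto([.6525,.082,.31],o2)
s=telemetry.read_state(); print(s["tcp_pos"],s["wrist_force"],s["t"])
f=cams.grab_frame("wrist"); cv2.imwrite("pics/E.png",f["img"])
g=cams.grab_frame("side"); print("capside",[ (d["conf"],d["at"]) for d in spotter.outline_of("side","cap_top")][:1])
a=cv2.imread("pics/D.png"); s=cams.grab_frame("scene")["img"][130:280,280:420]
cv2.imwrite("pics/F.png",np.hstack([cv2.resize(a[:300],(420,225)),np.zeros((225,10,3),np.uint8),cv2.resize(f["img"],(300,225))])); cv2.imwrite("pics/G.png",np.hstack([cv2.resize(s,(392,420)),cv2.resize(g["img"][150:300,180:320],(392,420))]))
F=cv2.resize(cv2.imread("pics/F.png"),None,fx=784/730,fy=784/730); G=cv2.resize(cv2.imread("pics/G.png"),(590,316)); H=np.zeros((F.shape[0]+316,784,3),np.uint8); H[:F.shape[0],:F.shape[1]]=F; H[F.shape[0]:,:590]=G; cv2.imwrite("pics/H.png",H)
E
```

```text
corners [0.6652 0.0675]
corners [[0.6225, 0.0266], [0.619, 0.1046], [0.6725, 0.1071], [0.6761, 0.0284]]
[0.65221653 0.08197012 0.31051971] [-0.54181114 -0.25125468  0.27379446] 12.7083
capside [(0.72, [226.6, 248.0])]
```

View pics/H.png

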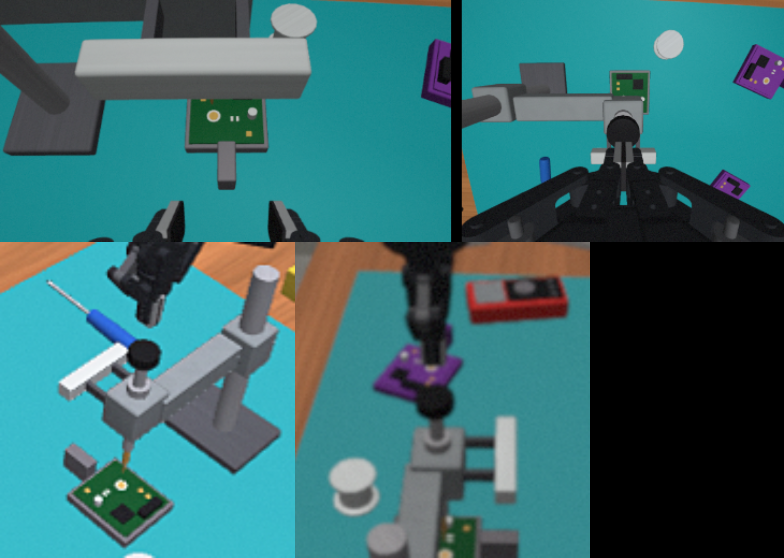

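The carrier stayed put after release, its edge is parallel to the bar, and the closed fingers are above the cap. Pushing down.

```bash
python3 - <<'E'
from slide import *
p=np.array([.6525,.082,.277]); ctrl.servo_line(p,rate=.1)
p[2]=.2425; hit=ctrl.servo_line(p,rate=.03,f_stop=25)
s=telemetry.read_state(); print(hit,s["tcp_pos"],s["wrist_force"],s["t"]); ctrl.dwell(.3)
print(telemetry.read_state()["wrist_force"])
E
```

```text
True [0.65275966 0.08200273 0.24502837] [-1.16476502  0.06061552  7.18284763] 14.425
[-0.03347123 -1.11443798  6.85312151]
```

```bash
python3 - <<'E'
from slide import *
ctrl.servo_line([.6525,.082,.33],rate=.12); ctrl.servo_line([.50,.0,.36],rate=.2)
f=cams.grab_frame("scene"); g=cams.grab_frame("side"); print(telemetry.read_state()["t"],telemetry.read_state()["wrist_force"])
print(proj(f,[[.6527,.082,.223],[.6527,.082,.251]]))
cv2.imwrite("pics/J.png",np.hstack([cv2.resize(f["img"][160:280,290:390],(480,576),interpolation=cv2.INTER_CUBIC),cv2.resize(g["img"][190:310,210:276],(316,576),interpolation=cv2.INTER_CUBIC)]))
E
```

```text
16.7083 [ 0.45502957 -0.60749337 -0.27301644]
[[346.36958503 189.39150498]
 [347.9164546  180.50124495]]
```

View pics/J.png

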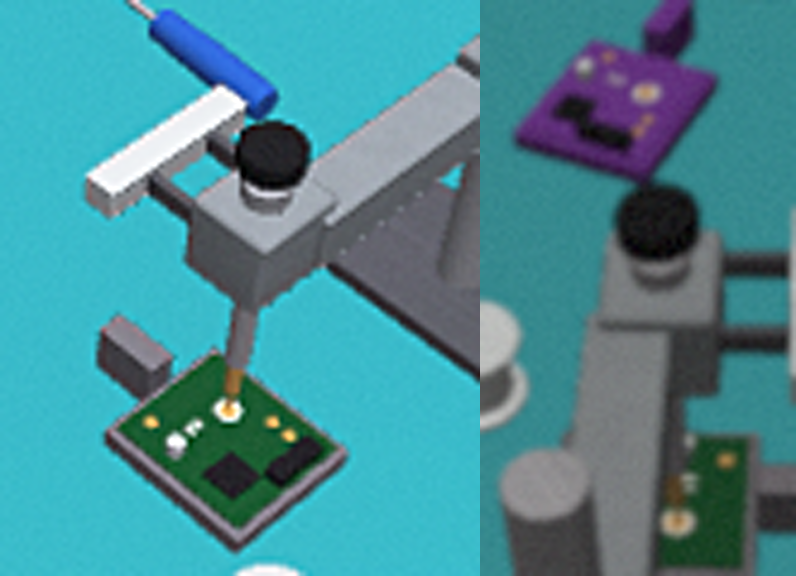

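The cap is fully down on the collar (at (346.5,190), where the model predicts it), and the needle rests mid-pad in both views. Handing in.

```bash
python3 -c "
from bench import *
print(sign_off())"
```

```text
the job is handed in; nothing more can be done
None
```

The carrier is square under the probe with the needle pressed onto the round pad and the ram fully down, as seen in the scene and side cameras; I handed the job in after about 17 s of the 46 s, but the call returned no verdict.

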